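# Gauge the gearbox cover and hold it over its housing

### The arm

A 6-joint arm with a two-finger parallel gripper is mounted at the origin on the work surface. World frame = base frame: x ahead of the robot, y to its left, z up, the work surface at z = 0. Lengths are in m, angles in rad, forces in N, time in s.
With the tool pointing down it reaches from about 0.3 to 0.875 m from the base axis. Payload 4.2 kg.
Tool frame: the origin (TCP) lies midway between the tips of the shut fingers; the grasp point (between the pads) lies 19 mm behind it; x points along the fingers, y is the direction in which the jaws open and shut, and the axes are right-handed (so a half turn about x gives the same grasp; the last joint's range is limited). The gripper opens to 85 mm and grips with 20 to 120 N. Pads are 22 mm wide; open, the fingers measure 114 mm over their backs; the gripper's body (76 mm by 85 mm) begins 54 mm behind the grasp point. The pads swing forward as they close: fully open they stand 13 mm farther back than shut.
Start: joints at [1.299, 0.32, 1.565, -0, 1.257, -0.02], TCP at [0.143, 0.557, 0.231] pointing down, gripper open.
Joint ranges: [-3.11, 3.11], [-0.84, 2.01], [0.21, 2.61], [-1.34, 4.49], [0.05, 2.63], [-2.56, 2.56]. Speed limits (rad/s): [2.57, 2.57, 3.14, 3.14, 3.14, 3.14].

### API

Orientations are given as a unit quaternion [w, x, y, z].
In Python, from rig import env gives the robot as it stands.
- The arm moves only by the shell command python3 -m creep 'ROWS'. ROWS is JSON, a list of rows, each an object of numbers: "x", "y", "z": the shift along the tool's x, y, z each as a share of 0.15 m, from -1 to 1; "ax", "ay", "az": the turn, a rotation vector about the tool's x, y, z each as a share of pi rad, from -1 to 1; "hand": the opening, from 0 (shut) to 1 (fully open). A call has 1 to 5 rows; each row is the pose to reach, as a shift and turn from the pose commanded when the call began, along the tool's axes at that moment, turning the shorter way round; what a row does not reach only later rows make up. A row lasts 1/10 s, in which the tool goes at most 50 mm and 8.59 degrees, less where a joint would pass 70% of its speed; a pose out of reach is approached as far as the arm can. A call with a number of a shift or a turn outside -1 to 1 is refused whole. A call with a gripper value outside its range is refused whole. The fingers move at their own pace and stop on an object; the grip force is fixed at half the most. Time passes only in rows, so rows that repeat a pose let the fingers close. It gives the time, the measured TCP pose, the force and the opening at its end, in the units of the state.
- env.get_obs(): the state, without advancing time (a new reading comes with each control period).
- env.read_camera(name): name is "scene" or "top" or "wrist"; returns the picture (384x512x3 uint8, blue, green, red); there is no depth.
- env.camera_info(name): a dict with "intrinsics" (3x3 intrinsics, pixels), "xyz" and "orientation" of the camera in the world. Camera axes: x right, y up, looking along -z (the intrinsics and any distortion apply to the point x, -y, -z); pixel columns grow to the right and rows downward; lengths in m; the calibration is good to about 2 mm. A picture is of the moment at which its call begins: read the wrist's pose just before it. camera_info takes no time and is no camera call; for the wrist camera it gives the pose at the moment of the call.
- env.job_done(): hands the job in, once; it reports no verdict.
Trained networks look in the newest picture that a camera, given by its name, has taken for a name from the list of things; names that differ only in an ending like _2 or _b are one class to them, and where a whole thing is asked for, a point or a joint stands for the part that bears it (a point fixed in the world has none). Each returns a list of dicts, best first, with "p" (0 to 1); they miss things now and then, are a little off and sometimes report something else, mostly with a low value. They report only what shows in the picture. A call takes as long as a camera call. They do not tell look-alikes from the thing itself.
- env.boxes_of(camera, thing): "centre" ([x, y, z] in m, in world coordinates, good to about 4 mm: the middle of the surface that is visible of it).
The state is a dict: "clock": time; "joint_pos": joint angles; "joint_velocities": joint speeds; "joint_torque": joint torques, N m; "position": TCP position; "tool_rot": TCP orientation; "wrist_force": force on the tool from outside, world axes, zero at the start; "moment": the same for the moment, N m; "grip_width": opening from 0.0 (shut) to 1.0 (fully open).
Only numpy, scipy, OpenCV 4.12 (cv2) and the standard library are available. Lean on these libraries where they do the work, as an engineer would, in place of code of your own. Each camera call takes 0.05 s, during which the arm holds its last target. There are 200 camera calls.

### The job

Take the rectangular aluminium gearbox cover by its rib and press first one of its long sides, then one of its short ends squarely against the sprung steel bar of the green bench gauge, pushing the bar in about half of its 15 mm travel each time. Then carry the cover over the fence and hold it level about 1 cm above the tips of the two dowel pins of the grey gearbox housing, each hole straight above its pin, so that a colleague can slip the gasket in. Finish while still holding it there, touching nothing else; the cover must never touch the fence or the housing, and everything else on the bench stays where it is.

Things in the scene. Friction and masses are not known exactly. Their poses are not given: they have to be found in the camera images.
- cover: Loose rectangular bare-aluminium plate 120 x 80 x 10 mm (x, y, z), 0.2 to 0.4 kg, lying flat. Origin: centre of its underside; z up, x along its length. Grip rib on top, in the middle: 60 mm long (x), 14 mm thick (y), 10 to 50 mm above the underside. Two 13 mm through holes at x = +-48 mm, y = 0. Long sides face +-y, 40 mm from the centre, short ends +-x, 60 mm from it. Same after a half turn.
- gauge: Bench gauge, fixed to the bench: green block 60 mm wide on a dark steel foot (150 x 80 x 12 mm, reaching from x = -40 to 110 mm), with a dial lying flat on top; highest point 98 mm. Origin: on the bench, 40 mm behind the front face of its bar; z up; x is the direction in which its bar is pressed in (away from the robot, give or take its yaw).
- feeler_face (a point): Centre of the flat front face (facing the gauge's -x, towards the robot) of the gauge's sprung steel bar: 60 mm wide, 30 mm high (55 to 85 mm above the bench), 10 mm thick, standing free in front of the green block. The point moves with the bar, its axes are those of the gauge.
- feeler (a joint): How far the sprung bar is pressed in along the gauge's x, in m: 0 at rest, 0.015 at its stop; it springs back, 0.6 N per mm.
- housing: Grey gearbox housing, fixed: open-topped box 130 x 90 mm (x, y), rim 75 mm high, on a foot 170 x 90 mm; a shaft stub at 40 mm height reaches to y = -92 mm. Origin: centre of its underside; z up, x along its length. Two upright steel dowel pins, 8 mm diameter, at x = +-48 mm, y = 0, tips 90 mm above the bench. Same either way round for the cover.
- pin_level (a point): Point midway between the two pin tips, 90 mm above the bench; axes as the housing. The cover's underside centre belongs about 10 mm above it.
- fence: Fixed fence of aluminium profile with a plywood infill between the covers' side and the housing's side of the bench: 460 mm long (x), 34 mm thick (y), 120 mm high. Origin: centre of its underside; z up.
- round_cover: Bystander: round aluminium cover, 90 mm diameter, 10 mm thick, with a 24 mm knob up to 36 mm; origin at the centre of its underside. Loose.
- wrench: Bystander: steel wrench lying on the bench. Loose.
- screwdriver: Bystander: screwdriver lying on the bench. Loose.
- can: Bystander: can, 66 mm diameter, 110 mm tall, origin at its underside. Loose.
- carton: Bystander: small cardboard box 90 x 110 x 80 mm, origin at its underside. Loose.
- bearing: Bystander: steel bearing ring, 62 mm diameter, 18 mm high, origin at its underside. Loose.
- tape: Bystander: cardboard tape core, 90 mm diameter, 24 mm high, origin at its underside. Loose.
- mug: Bystander: white mug, 78 mm diameter, 92 mm tall, origin at its underside. Loose.
Things that resemble listed ones, but are neither listed nor needed, are in the scene too. Leave any orange or purple look-alike of the cover alone.

How it is judged:
By the outcome, as a careful person would: the job done as asked, in the order asked, and still so for the second after the job is handed in, while the arm keeps its last pose, push and grip.
It also fails if it takes over 66 s, if anything falls off the work surface, if the arm or the gripper's body presses on something with over 40 N, if the wrist force passes 120 N, or if a joint passes its speed limit or range.

## Working session

There is one attempt and no reset: what is moved stays moved. The work goes in short steps, Python scripts to look and compute and a shell command to move; the robot and the scene stay as the last step left them, time stands still between calls to the robot, and variables do not carry over. Pictures are saved under pics/ and viewed, about 8 in all and at most 12, crops included, and the job is handed in when it is done.

```bash
ls; mkdir -p pics
cat > h.py <<'E'
from rig import env
import cv2, numpy as np
from scipy.spatial.transform import Rotation as R
def rot(q): return R.from_quat([q[1],q[2],q[3],q[0]])
def info(n):
    i=env.camera_info(n); return np.array(i["intrinsics"]),np.array(i["xyz"]),rot(i["orientation"]),i
def px2w(n,uv,z,ci=None):
    K,c,r,_=ci or info(n); out=[]
    for u,v in np.atleast_2d(uv):
        d=np.linalg.inv(K)@[u,v,1]; d=r.apply([d[0],-d[1],-d[2]]); out.append(c+d*(z-c[2])/d[2])
    return np.array(out)
def w2px(n,P,ci=None):
    K,c,r,_=ci or info(n); p=r.inv().apply(np.atleast_2d(P)-c); p=p*[1,-1,-1]; q=p@K.T; return q[:,:2]/q[:,2:]
E
python3 - <<'E'
from h import *
np.set_printoptions(precision=4,suppress=True)
for n in ["top","scene"]:
    im=env.read_camera(n); cv2.imwrite(f"pics/{n}0.png",cv2.resize(im,(800,600)))
    print(n,env.camera_info(n))
    for t in ["cover","gauge","feeler_face","housing","fence","round_cover"]:
        print(t,[(np.round(b["centre"],3).tolist(),round(b["p"],2)) for b in env.boxes_of(n,t)[:4]])
print(env.get_obs())
E
```

```text
pics
top {'intrinsics': array([[356.9113,   0.    , 261.0323],
       [  0.    , 356.9113, 186.8215],
       [  0.    ,   0.    ,   1.    ]]), 'xyz': array([0.3452, 0.0761, 1.1753]), 'orientation': array([ 0.7071,  0.0533, -0.0554, -0.7029])}
cover [([0.257, 0.359, 0.009], 0.95), ([0.283, 0.533, 0.011], 0.7)]
gauge [([0.683, 0.172, 0.035], 0.71)]
feeler_face [([0.629, 0.167, 0.072], 0.56), ([0.563, -0.028, 0.122], 0.27)]
housing [([0.534, -0.313, 0.05], 0.86), ([0.329, -0.32, 0.021], 0.26)]
fence [([0.564, -0.027, 0.121], 0.97)]
round_cover [([0.425, 0.122, 0.01], 0.97)]
scene {'intrinsics': array([[409.0704,   0.    , 260.2445],
       [  0.    , 409.0704, 189.8722],
       [  0.    ,   0.    ,   1.    ]]), 'xyz': array([1.3345, 0.623 , 0.7446]), 'orientation': array([0.4365, 0.2244, 0.4198, 0.7635])}
cover [([0.443, 0.331, 0.013], 0.87), ([0.287, 0.536, 0.009], 0.71), ([0.261, 0.37, 0.012], 0.68)]
gauge [([0.725, 0.191, 0.046], 0.86)]
feeler_face [([0.63, 0.164, 0.076], 0.58)]
housing [([0.567, -0.285, 0.052], 0.62)]
fence [([0.625, -0.03, 0.066], 0.84), ([0.524, 0.442, 0.022], 0.28)]
round_cover [([0.432, 0.138, 0.008], 0.62)]
{'clock': 0.7, 'joint_pos': array([ 1.299 ,  0.3196,  1.5645, -0.    ,  1.2574, -0.02  ]), 'joint_velocities': array([-0.0012, -0.0006, -0.0011,  0.0008,  0.0006,  0.0001]), 'joint_torque': array([  0.001 , -41.5274, -23.4378,   0.    ,  -0.0002,  -0.    ]), 'position': array([0.1433, 0.5569, 0.2314]), 'tool_rot': array([ 0.7015,  0.0888,  0.7015, -0.0887]), 'wrist_force': array([ 0.214 , -0.3353,  0.1757]), 'moment': array([ 0.024 ,  0.0297, -0.0214]), 'grip_width': 0.9982216679051358}
```

View pics/top0.png

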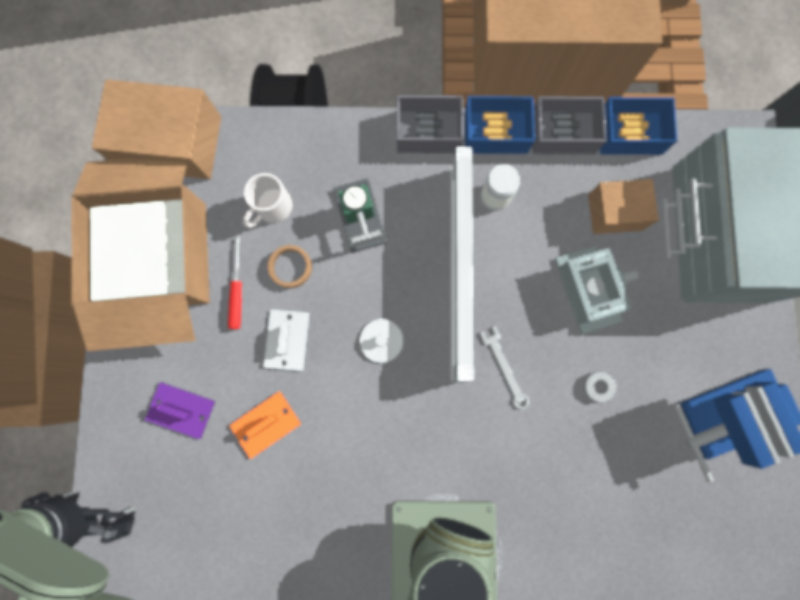

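View pics/scene0.png

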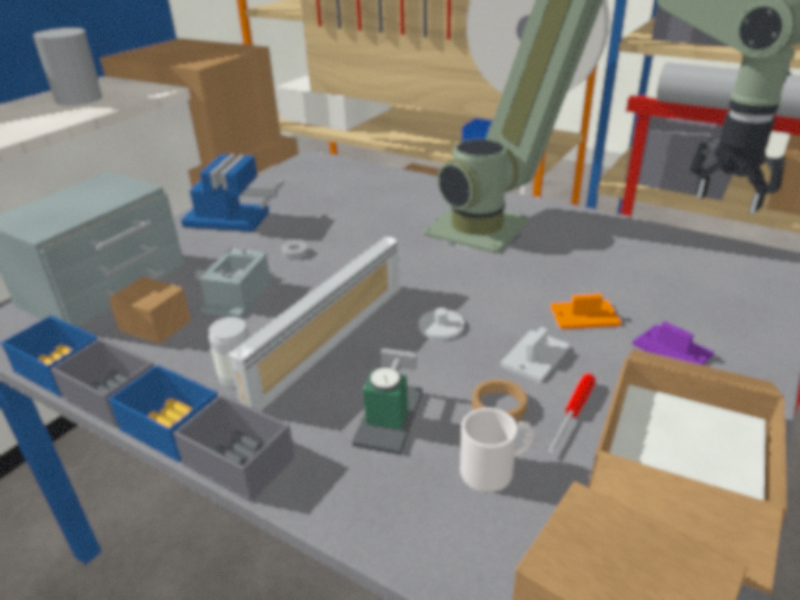

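Top view: aluminium cover at (286,340). Look-alikes are the orange plate (265,425), the purple plate (178,410) and the round aluminium cover (381,340), and I chose the bare aluminium rectangle. The gauge is at (360,215), the fence at (464,265) and the housing at (597,285). The scene view agrees, with the cover at (537,355). Next, close crops of the cover, gauge and housing.

Run:
```python
from h import *
im=env.read_camera("top")
# crops in native px
out=[]
for (u,v) in [(183,218),(230,138),(382,184)]:
    c=im[v-38:v+38,u-25:u+25] if 0 else im[v-35:v+35,u-30:u+30]
    c=cv2.resize(c,None,fx=4.4,fy=4.4*1,interpolation=cv2.INTER_CUBIC)
    for k in range(0,60,10): cv2.putText(c,str(u-30+k),(int(k*4.4),10),0,.35,(0,0,255),1); cv2.line(c,(int(k*4.4),12),(int(k*4.4),18),(0,0,255),1)
    for k in range(0,70,10): cv2.putText(c,str(v-35+k),(0,int(k*4.4)+4),0,.35,(0,0,255),1)
    out.append(c)
cv2.imwrite("pics/crops.png",np.hstack(out))
```

```text
(no output)
```

View pics/crops.png

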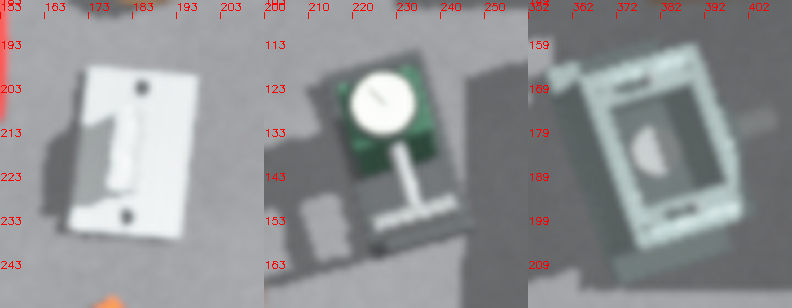

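Run:
```python
from h import *
np.set_printoptions(precision=4,suppress=True)
f=lambda pts,x0,ub,vb,z: px2w("top",[((x-x0)/4.4+ub,y/4.4+vb) for x,y in pts],z)
c=f([(88,66),(198,75),(182,238),(68,229)],0,153,183,.01); print("cover",c[:,:2],c.mean(0), np.linalg.norm(np.diff(c,axis=0),axis=1))
h=f([(142,88),(127,216)],0,153,183,.01); print("holes",h[:,:2],h.mean(0),np.linalg.norm(h[0]-h[1]), np.degrees(np.arctan2(*(h[0]-h[1])[[1,0]])))
g=f([(332,80),(418,50),(472,228),(375,258)],264,200,103,.012); print("foot",g[:,:2],np.linalg.norm(np.diff(g,axis=0),axis=1))
for a,b in((3,0),(2,1)): d=g[b]-g[a]; print(np.degrees(np.arctan2(d[1],d[0])))
b=f([(375,225),(457,203)],264,200,103,.085); d=b[0]-b[1]; print("bar",b[:,:2],b.mean(0),np.linalg.norm(d),np.degrees(np.arctan2(d[1],d[0]))-90)
k=f([(582,82),(693,44),(745,212),(640,248)],528,352,149,.075); print("rim",k[:,:2],k.mean(0),np.linalg.norm(np.diff(k,axis=0),axis=1))
for a,bb in((3,0),(2,1)): d=k[bb]-k[a]; print(np.degrees(np.arctan2(d[1],d[0])))
p=env.get_obs(); print("tool axes cols",rot(p["tool_rot"]).as_matrix()); i=info("wrist"); print(i[0],i[1]-p["position"],i[2].as_matrix(), rot(p["tool_rot"]).inv().apply(i[1]-p["position"]))
```

```text
cover [[0.487  0.362 ]
 [0.4807 0.2797]
 [0.3602 0.2875]
 [0.3663 0.3714]] [0.4236 0.3252 0.01  ] [0.0825 0.1207 0.0842]
holes [[0.4707 0.3211]
 [0.376  0.3285]] [0.4234 0.3248 0.01  ] 0.09498598375461498 -4.471236240500998
foot [[0.7501 0.229 ]
 [0.7747 0.1631]
 [0.6337 0.1197]
 [0.6099 0.1929]] [0.0704 0.1476 0.077 ]
14.445469585019381
17.112920398552657
bar [[0.6173 0.1861]
 [0.6338 0.1279]] [0.6256 0.157  0.085 ] 0.060495297607602055 15.844121347291846
rim [[ 0.5791 -0.2516]
 [ 0.6075 -0.3325]
 [ 0.486  -0.3633]
 [ 0.46   -0.2878]] [ 0.5332 -0.3088  0.075 ] [0.0858 0.1253 0.0798]
16.94841182123475
14.22608613695723
tool axes cols [[ 0.      0.2492  0.9685]
 [ 0.0001  0.9685 -0.2492]
 [-1.      0.0001 -0.    ]]
[[267.4189   0.     256.3919]
 [  0.     267.4189 185.697 ]
 [  0.       0.       1.    ]] [-0.0632  0.0157  0.1424] [[ 0.249  -0.9354 -0.2511]
 [ 0.9685  0.2405  0.0645]
 [ 0.     -0.2593  0.9658]] [-0.1424 -0.0005 -0.0651]
```

```bash
python3 -m creep '[{"z":1,"y":-0.5,"ax":-0.055},{"z":1,"y":-0.5,"ax":-0.055},{"z":1,"y":-0.5,"ax":-0.055},{"z":1,"y":-0.5,"ax":-0.055},{"z":1,"y":-0.5,"ax":-0.055}]' && python3 -m creep '[{"z":0.9,"y":-0.75},{"z":0.9,"y":-0.75},{"z":0.9,"y":-0.75},{"z":0.9,"y":-0.75},{"z":0.9,"y":-0.75}]'
cat > snap.py <<'E'
from h import *
import pickle,sys
o=env.get_obs(); i=info("wrist"); im=env.read_camera("wrist")
n=sys.argv[1]; pickle.dump((i,o),open(f"pics/{n}.pkl","wb")); cv2.imwrite(f"pics/{n}_n.png",im); cv2.imwrite(f"pics/{n}.png",cv2.resize(im,(800,600),interpolation=cv2.INTER_CUBIC))
z=rot(o["tool_rot"]).apply([0,0,1]); print(o["clock"],o["position"].round(4),"yaw",np.degrees(np.arctan2(z[1],z[0])),o["grip_width"],np.round(o["wrist_force"],2))
for t in sys.argv[2:]: print(t,[(np.round(b["centre"],3).tolist(),round(b["p"],2)) for b in env.boxes_of("wrist",t)[:3]])
E
python3 snap.py cov cover
```

```text
0.75 [0.1433 0.5569 0.2313] yaw -14.428773885326017 1.001510688871227 [-0.57  0.26 -0.3 ]
cover [([0.272, 0.538, 0.014], 0.73), ([0.237, 0.405, 0.011], 0.68)]invalid input
```

View pics/cov.png

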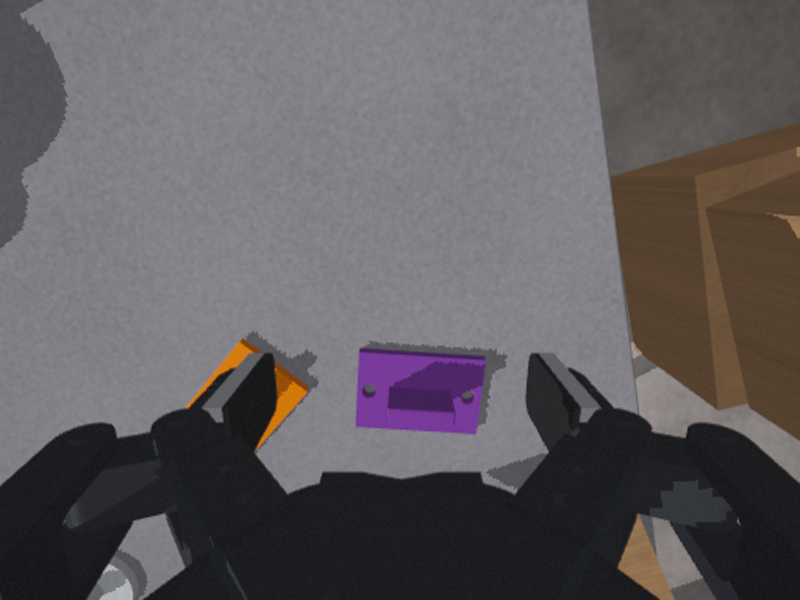

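The wrist view shows only the purple look-alike (420,390) and the orange one (260,395). The move was refused, so I'll write all seven keys in each row.

```bash
python3 -m creep '[{"x":0,"y":-0.5,"z":1,"ax":-0.055,"ay":0,"az":0,"hand":1},{"x":0,"y":-0.5,"z":1,"ax":-0.055,"ay":0,"az":0,"hand":1},{"x":0,"y":-0.5,"z":1,"ax":-0.055,"ay":0,"az":0,"hand":1},{"x":0,"y":-0.5,"z":1,"ax":-0.055,"ay":0,"az":0,"hand":1},{"x":0,"y":-0.5,"z":1,"ax":-0.055,"ay":0,"az":0,"hand":1}]'; python3 snap.py cov1 cover
```

```text
clock: 1.35
position: [0.2716, 0.4452, 0.2316]
tool_rot: [0.707, 0.029, 0.706, -0.029]
wrist_force: [-0.5, -0.2, 0.0]
grip_width: 0.997
1.35 [0.2716 0.4452 0.2316] yaw -4.75534105254797 0.9968747675936344 [-0.46 -0.22  0.03]
cover [([0.277, 0.536, 0.012], 0.95), ([0.251, 0.369, 0.011], 0.68), ([0.416, 0.338, 0.011], 0.65)]
```

```bash
python3 -m creep '[{"x":0,"y":-0.73,"z":0.85,"ax":0,"ay":0,"az":0,"hand":1},{"x":0,"y":-0.73,"z":0.85,"ax":0,"ay":0,"az":0,"hand":1},{"x":0,"y":-0.73,"z":0.85,"ax":0,"ay":0,"az":0,"hand":1},{"x":0,"y":-0.73,"z":0.85,"ax":0,"ay":0,"az":0,"hand":1},{"x":0,"y":-0.73,"z":0.85,"ax":0,"ay":0,"az":0,"hand":1}]' >/dev/null; python3 snap.py cov2 cover
python3 -m creep '[{"x":-0.15,"y":-0.53,"z":0.71,"ax":0,"ay":0,"az":0,"hand":1},{"x":-0.15,"y":-0.53,"z":0.71,"ax":0,"ay":0,"az":0,"hand":1},{"x":-0.15,"y":-0.53,"z":0.71,"ax":0,"ay":0,"az":0,"hand":1},{"x":-0.15,"y":-0.53,"z":0.71,"ax":0,"ay":0,"az":0,"hand":1}]' >/dev/null
python3 -m creep '[{"x":-0.15,"y":-0.53,"z":0.71,"ax":0,"ay":0,"az":0,"hand":1},{"x":-0.15,"y":-0.53,"z":0.71,"ax":0,"ay":0,"az":0,"hand":1},{"x":-0.15,"y":-0.53,"z":0.71,"ax":0,"ay":0,"az":0,"hand":1},{"x":-0.15,"y":-0.53,"z":0.71,"ax":0,"ay":0,"az":0,"hand":1},{"x":-0.15,"y":-0.53,"z":0.71,"ax":0,"ay":0,"az":0,"hand":1}]' >/dev/null; python3 snap.py gau feeler_face gauge
```

```text
1.95 [0.3892 0.3274 0.2313] yaw -4.637748480888833 1.0028445965138877 [-0.73  0.82  0.19]
cover [([0.253, 0.366, 0.009], 0.93), ([0.282, 0.531, 0.016], 0.64), ([0.415, 0.331, 0.011], 0.56)]
2.95 [0.5873 0.1542 0.2757] yaw -4.454405417493406 1.0043981948169207 [-0.71  0.3  -0.17]
feeler_face [([0.628, 0.164, 0.072], 0.56), ([0.432, 0.319, 0.01], 0.21)]
gauge [([0.677, 0.174, 0.076], 0.78)]
```

```bash
for n in 1; do python3 -m creep '[{"x":-0.1,"y":-1,"z":-0.1,"ax":0,"ay":0,"az":0,"hand":1},{"x":-0.1,"y":-1,"z":-0.1,"ax":0,"ay":0,"az":0,"hand":1},{"x":-0.1,"y":-1,"z":-0.1,"ax":0,"ay":0,"az":0,"hand":1},{"x":-0.1,"y":-1,"z":-0.1,"ax":0,"ay":0,"az":0,"hand":1}]'
python3 -m creep '[{"x":0,"y":-1,"z":-0.1,"ax":0,"ay":0,"az":0,"hand":1},{"x":0,"y":-1,"z":-0.1,"ax":0,"ay":0,"az":0,"hand":1},{"x":0,"y":-1,"z":-0.1,"ax":0,"ay":0,"az":0,"hand":1},{"x":0,"y":-1,"z":-0.1,"ax":0,"ay":0,"az":0,"hand":1}]'
python3 -m creep '[{"x":0,"y":-1,"z":-0.1,"ax":0,"ay":0,"az":0,"hand":1},{"x":0,"y":-1,"z":-0.1,"ax":0,"ay":0,"az":0,"hand":1},{"x":0,"y":-1,"z":-0.1,"ax":0,"ay":0,"az":0,"hand":1},{"x":0,"y":-1,"z":-0.1,"ax":0,"ay":0,"az":0,"hand":1},{"x":0,"y":-1,"z":-0.1,"ax":0,"ay":0,"az":0,"hand":1}]'; done >/dev/null; python3 snap.py hou housing
python3 - <<'E'
from h import *
import pickle
W=[]
for n,P,b in [("cov2",[.4235,.325,.02],65),("gau",[.63,.16,.07],65),("hou",[.533,-.309,.08],65)]:
    i,o=pickle.load(open(f"pics/{n}.pkl","rb")); im=cv2.imread(f"pics/{n}_n.png")
    u,v=w2px(0,P,i)[0]; u=int(np.clip(u,65,447));v=int(np.clip(v,100,284)); print(n,u-65,v-100)
    c=cv2.resize(im[v-100:v+100,u-65:u+65],None,fx=3,fy=3,interpolation=cv2.INTER_CUBIC)[:, :390]
    W.append(c)
a=np.hstack(W[:2]); cv2.imwrite("pics/m1.png",a); cv2.imwrite("pics/m2.png",W[2])
E
```

```text
4.4 [ 0.5081 -0.2915  0.2909] yaw -4.541046095588627 1.00049009579713 [-0.04  0.53  0.42]
housing [([0.533, -0.319, 0.069], 0.87)]
cov2 192 88
gau 198 95
hou 180 83
```

View pics/m1.png

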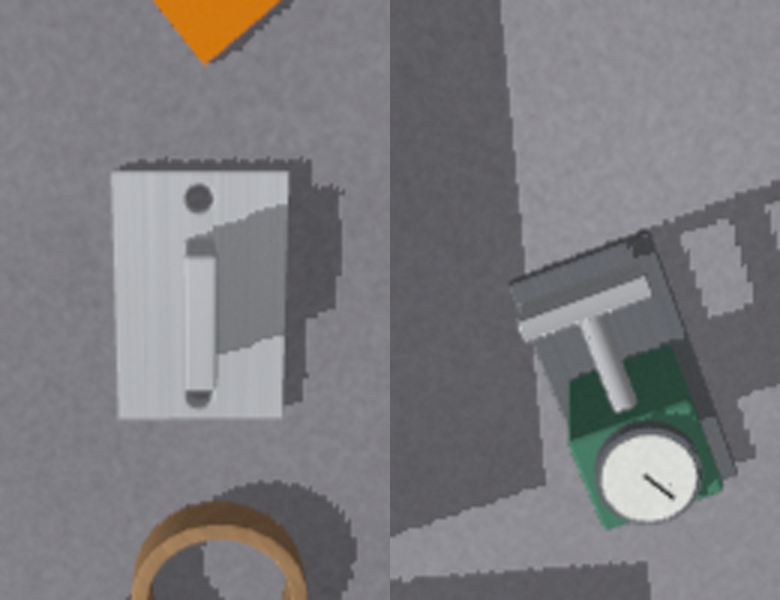

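View pics/m2.png

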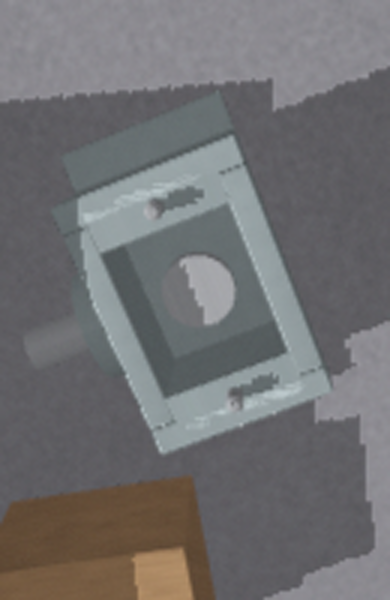

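m1 shows the cover with its hole at (199,198) and its long side parallel to the tool, and the gauge bar stripe from (519,325) to (650,285). m2 shows the pin tips near (152,208) and (236,397). Next I'll zoom in on the bar and both pins.

Run:
```python
import cv2,numpy as np
g=cv2.imread("pics/gau_n.png");h=cv2.imread("pics/hou_n.png")
# bar: gau origin 198,95; x (519-390)/3=43..88 ,y 75..116
def crop(im,x0,y0,w,hh,s):
    c=cv2.resize(im[y0:y0+hh,x0:x0+w],None,fx=s,fy=s,interpolation=cv2.INTER_NEAREST)
    c=cv2.convertScaleAbs(c,alpha=1.3)
    for k in range(0,w,5): cv2.putText(c,str(x0+k),(k*s,9),0,.32,(0,0,255),1); cv2.line(c,(k*s,10),(k*s,16),(0,0,255),1)
    for k in range(0,hh,5): cv2.putText(c,str(y0+k),(0,k*s+4),0,.32,(0,0,255),1)
    return c
a=crop(g,236,165,60,45,9)       # 540x405
p1=crop(h,220,143,25,20,10); p2=crop(h,248,205,25,20,10)
print(a.shape)
b=np.vstack([p1,p2,np.zeros((5,250,3),np.uint8)])
cv2.imwrite("pics/z.png",np.hstack([a,b]))
```

```text
(405, 540, 3)
```

View pics/z.png

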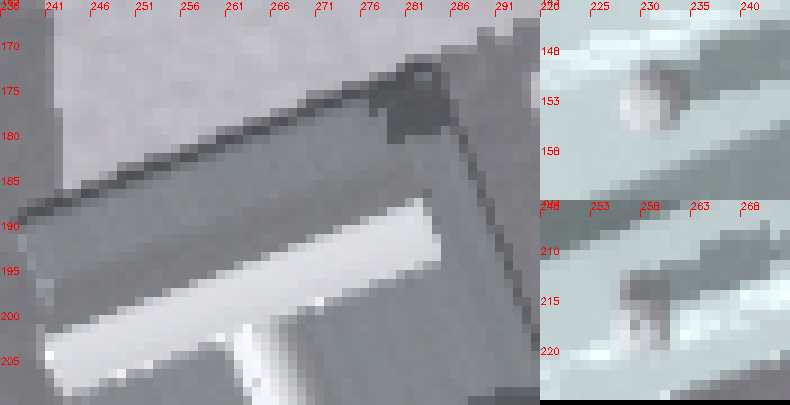

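Run:
```python
from h import *
import pickle
np.set_printoptions(precision=4,suppress=True)
L=lambda n:pickle.load(open(f"pics/{n}.pkl","rb"))[0]
ang=lambda d:np.degrees(np.arctan2(d[1],d[0]))
c=L("cov2"); C=px2w(0,[(192+x/3,88+y/3) for x,y in [(111,171),(289,171),(282,418),(118,418)]],.01,c)
print("cover",C[:,:2],C.mean(0),np.linalg.norm(np.diff(C,axis=0),axis=1),ang(C[3]-C[0]),ang(C[2]-C[1]))
Rr=px2w(0,[(192+x/3,88+y/3) for x,y in [(200,257),(200,391)]],.05,c); print("rib",Rr.mean(0),ang(Rr[1]-Rr[0]),np.linalg.norm(Rr[1]-Rr[0]))
g=L("gau"); F=px2w(0,[(241,202.5),(282.7,187)],.085,g); B=px2w(0,[(243.2,209.1),(284.9,194.1)],.085,g)
for X in (F,B): print("bar",X[:,:2],X.mean(0),np.linalg.norm(X[1]-X[0]),ang(X[1]-X[0])-90)
ff=px2w(0,[(238.3,189.3),(282.5,172)],.012,g); print("foot edge",ff[:,:2],ang(ff[1]-ff[0])-90,ff.mean(0))
h=L("hou"); P=px2w(0,[(231.1,152.9),(258.5,216.8)],.09,h); print("pins",P[:,:2],P.mean(0),np.linalg.norm(P[1]-P[0]),ang(P[1]-P[0]))
K=px2w(0,[(180+x/3,83+y/3) for x,y in [(55,211),(235,135),(331,388),(163,453)]],.075,h); print("rim",K[:,:2],K.mean(0),np.linalg.norm(np.diff(K,axis=0),axis=1),ang(K[3]-K[0]),ang(K[2]-K[1]))
t=px2w("top",[((597)/1.5625,285/1.5625)],.09); print(t)
```

```text
cover [[0.3617 0.2918]
 [0.3682 0.3718]
 [0.4882 0.3624]
 [0.4817 0.2824]] [0.4249 0.3271 0.01  ] [0.0803 0.1204 0.0803] -4.520189504980661 -4.486850983594174
rib [0.4252 0.3268 0.05  ] -4.503520602593994 0.05921279491513849
bar [[0.6322 0.13  ]
 [0.6155 0.1856]] [0.6238 0.1578 0.085 ] 0.05810804945052747 16.793821174351734
bar [[0.6416 0.132 ]
 [0.6252 0.188 ]] [0.6334 0.16   0.085 ] 0.05827884574288871 16.310621983093455
foot edge [[0.6341 0.1215]
 [0.6117 0.1925]] 17.523774427991157 [0.6229 0.157  0.012 ]
pins [[ 0.4888 -0.3229]
 [ 0.5792 -0.2945]] [ 0.534  -0.3087  0.09  ] 0.09476251265359947 17.421122221732634
rim [[ 0.4878 -0.3683]
 [ 0.461  -0.2854]
 [ 0.582  -0.249 ]
 [ 0.609  -0.332 ]] [ 0.535  -0.3087  0.075 ] [0.0871 0.1263 0.0872] 16.70017962899776 16.747313377692226
[[ 0.5297 -0.3003  0.09  ]]
```

Everything agrees with the given sizes: 80×120 for the cover, 96 for the pin spacing and 60 for the bar. Cover at (0.425,0.327) yaw −4.5°, bar face at (0.624,0.158) yaw 16.6°, pins at (0.534,−0.309) yaw 16.9°. Now back to the cover.

```bash
{ python3 -m creep '[{"x":0,"y":1,"z":-0.22,"ax":0,"ay":0,"az":0,"hand":1},{"x":0,"y":1,"z":-0.22,"ax":0,"ay":0,"az":0,"hand":1},{"x":0,"y":1,"z":-0.22,"ax":0,"ay":0,"az":0,"hand":1},{"x":0,"y":1,"z":-0.22,"ax":0,"ay":0,"az":0,"hand":1}]'
python3 -m creep '[{"x":0,"y":1,"z":-0.22,"ax":0,"ay":0,"az":0,"hand":1},{"x":0,"y":1,"z":-0.22,"ax":0,"ay":0,"az":0,"hand":1},{"x":0,"y":1,"z":-0.22,"ax":0,"ay":0,"az":0,"hand":1},{"x":0,"y":1,"z":-0.22,"ax":0,"ay":0,"az":0,"hand":1}]'
python3 -m creep '[{"x":0,"y":1,"z":-0.22,"ax":0,"ay":0,"az":0,"hand":1},{"x":0,"y":1,"z":-0.22,"ax":0,"ay":0,"az":0,"hand":1},{"x":0,"y":1,"z":-0.22,"ax":0,"ay":0,"az":0,"hand":1},{"x":0,"y":1,"z":-0.22,"ax":0,"ay":0,"az":0,"hand":1}]'
python3 -m creep '[{"x":0.9,"y":1,"z":-0.22,"ax":0,"ay":0,"az":0,"hand":1},{"x":0.9,"y":1,"z":-0.22,"ax":0,"ay":0,"az":0,"hand":1},{"x":0.9,"y":1,"z":-0.22,"ax":0,"ay":0,"az":0,"hand":1},{"x":0.9,"y":1,"z":-0.22,"ax":0,"ay":0,"az":0,"hand":1},{"x":0.9,"y":1,"z":-0.22,"ax":0,"ay":0,"az":0,"hand":1}]'; } >/dev/null
cat > st.py <<'E'
from h import *
import sys
o=env.get_obs(); r=rot(o["tool_rot"]); z=r.apply([0,0,1]); yaw=np.degrees(np.arctan2(z[1],z[0]))
print("t",o["clock"],"pos",o["position"].round(4),"yaw",yaw.round(2),"tilt",r.apply([1,0,0]).round(4)[:2],"w",round(o["grip_width"],3),"F",np.round(o["wrist_force"],2),"q6",o["joint_pos"][5].round(2))
if len(sys.argv)>4:
    t=np.array([float(a) for a in sys.argv[1:4]]); print("shares xyz",(r.inv().apply(t-o["position"])/.15).round(3),"ax",round(-((float(sys.argv[4])-yaw+180)%360-180)/180,4))
E
python3 st.py 0.425 0.327 0.018 -4.5
```

```text
t 6.2 pos [0.4211 0.3173 0.1523] yaw -4.28 tilt [-0.0061 -0.0036] w 0.998 F [-0.58 -1.34  0.2 ] q6 -0.87
shares xyz [0.895 0.07  0.026] ax 0.0012
```

```bash
python3 -m creep '[{"x":0.4,"y":0.07,"z":0.026,"ax":0,"ay":0,"az":0,"hand":1},{"x":0.4,"y":0.07,"z":0.026,"ax":0,"ay":0,"az":0,"hand":1},{"x":0.4,"y":0.07,"z":0.026,"ax":0,"ay":0,"az":0,"hand":1},{"x":0.4,"y":0.07,"z":0.026,"ax":0,"ay":0,"az":0,"hand":1}]' >/dev/null; python3 st.py 0.425 0.327 0.018 -4.5
```

```text
t 6.6 pos [0.4292 0.3257 0.0979] yaw -4.56 tilt [0.0017 0.001 ] w 1.0 F [ 0.83 -0.34 -0.24] q6 -0.86
shares xyz [ 0.533  0.006 -0.029] ax -0.0004
```

```bash
python3 -m creep '[{"x":0.25,"y":0.006,"z":-0.029,"ax":0,"ay":0,"az":0,"hand":1},{"x":0.5,"y":0.006,"z":-0.029,"ax":0,"ay":0,"az":0,"hand":1},{"x":0.53,"y":0.006,"z":-0.029,"ax":0,"ay":0,"az":0,"hand":1},{"x":0.53,"y":0.006,"z":-0.029,"ax":0,"ay":0,"az":0,"hand":1},{"x":0.53,"y":0.006,"z":-0.029,"ax":0,"ay":0,"az":0,"hand":1}]' >/dev/null; python3 st.py 0.425 0.327 0.018 -4.5
```

```text
t 7.1 pos [0.4256 0.3281 0.0192] yaw -4.54 tilt [0.0036 0.0027] w 1.001 F [-0.6   0.23  0.76] q6 -0.86
shares xyz [ 0.008 -0.008 -0.004] ax -0.0002
```

Good. Close, then lift.

```bash
{ python3 -m creep '[{"x":0,"y":0,"z":0,"ax":0,"ay":0,"az":0,"hand":0},{"x":0,"y":0,"z":0,"ax":0,"ay":0,"az":0,"hand":0},{"x":0,"y":0,"z":0,"ax":0,"ay":0,"az":0,"hand":0},{"x":0,"y":0,"z":0,"ax":0,"ay":0,"az":0,"hand":0},{"x":0,"y":0,"z":0,"ax":0,"ay":0,"az":0,"hand":0}]'
python3 -m creep '[{"x":0,"y":0,"z":0,"ax":0,"ay":0,"az":0,"hand":0},{"x":0,"y":0,"z":0,"ax":0,"ay":0,"az":0,"hand":0},{"x":0,"y":0,"z":0,"ax":0,"ay":0,"az":0,"hand":0},{"x":0,"y":0,"z":0,"ax":0,"ay":0,"az":0,"hand":0},{"x":0,"y":0,"z":0,"ax":0,"ay":0,"az":0,"hand":0}]'; } | grep grip; python3 st.py
```

```text
grip_width: 0.154
grip_width: 0.157
t 8.1 pos [0.424  0.3273 0.0171] yaw -4.52 tilt [0.0003 0.0002] w 0.157 F [-0.68 -0.42  4.5 ] q6 -0.86
```

```bash
{ python3 -m creep '[{"x":-0.1,"y":0,"z":0,"ax":0,"ay":0,"az":0,"hand":0},{"x":-0.3,"y":0,"z":0,"ax":0,"ay":0,"az":0,"hand":0},{"x":-0.6,"y":0,"z":0,"ax":0,"ay":0,"az":0,"hand":0},{"x":-0.6,"y":0,"z":0,"ax":0,"ay":0,"az":0,"hand":0}]'; python3 st.py
python3 -m creep '[{"x":0,"y":-0.15,"z":0.12,"ax":0.05,"ay":0,"az":0,"hand":0},{"x":0,"y":-0.3,"z":0.24,"ax":0.1,"ay":0,"az":0,"hand":0},{"x":0,"y":-0.45,"z":0.36,"ax":0.14,"ay":0,"az":0,"hand":0},{"x":0,"y":-0.6,"z":0.48,"ax":0.19,"ay":0,"az":0,"hand":0},{"x":0,"y":-0.6,"z":0.48,"ax":0.19,"ay":0,"az":0,"hand":0}]' >/dev/null; python3 st.py .557 .138 .1 -73.4; }
```

```text
clock: 8.5
position: [0.4268, 0.3295, 0.1113]
tool_rot: [0.709, 0.03, 0.704, -0.026]
wrist_force: [1.2, 1.7, -2.8]
grip_width: 0.153
t 8.5 pos [0.4268 0.3295 0.1113] yaw -4.53 tilt [0.0085 0.0065] w 0.153 F [ 1.19  1.74 -2.84] q6 -0.86
t 9.0 pos [0.4893 0.2291 0.105 ] yaw -39.02 tilt [-0.0018 -0.0019] w 0.154 F [ 0.08  0.42 -3.42] q6 -0.47
shares xyz [ 0.034 -0.188  0.733] ax 0.191
```

```bash
{ python3 -m creep '[{"x":0.03,"y":-0.05,"z":0.18,"ax":0.05,"ay":0,"az":0,"hand":0},{"x":0.03,"y":-0.1,"z":0.36,"ax":0.1,"ay":0,"az":0,"hand":0},{"x":0.03,"y":-0.15,"z":0.55,"ax":0.145,"ay":0,"az":0,"hand":0},{"x":0.03,"y":-0.188,"z":0.733,"ax":0.191,"ay":0,"az":0,"hand":0},{"x":0.03,"y":-0.188,"z":0.733,"ax":0.191,"ay":0,"az":0,"hand":0}]'
python3 -m creep '[{"x":0.06,"y":0,"z":0,"ax":0,"ay":0,"az":0,"hand":0},{"x":0.12,"y":0,"z":0,"ax":0,"ay":0,"az":0,"hand":0},{"x":0.12,"y":0,"z":0,"ax":0,"ay":0,"az":0,"hand":0},{"x":0.12,"y":0,"z":0,"ax":0,"ay":0,"az":0,"hand":0}]'; } >/dev/null; python3 st.py .557 .138 .083 -73.4
python3 - <<'E'
from h import *
im=env.read_camera("scene"); K=(60,40)
g=w2px("scene",[.6,.15,.08])[0].astype(int); print(g)
c=im[g[1]-60:g[1]+60,g[0]-80:g[0]+80]; cv2.imwrite("pics/sc1.png",cv2.resize(c,None,fx=5,fy=5,interpolation=cv2.INTER_CUBIC))
E
```

```text
t 9.9 pos [0.5558 0.1417 0.0835] yaw -73.01 tilt [-0.0017 -0.0002] w 0.158 F [-0.42  0.18 -2.84] q6 -0.07
shares xyz [0.003 0.    0.026] ax 0.0022
[257 219]
```

View pics/sc1.png

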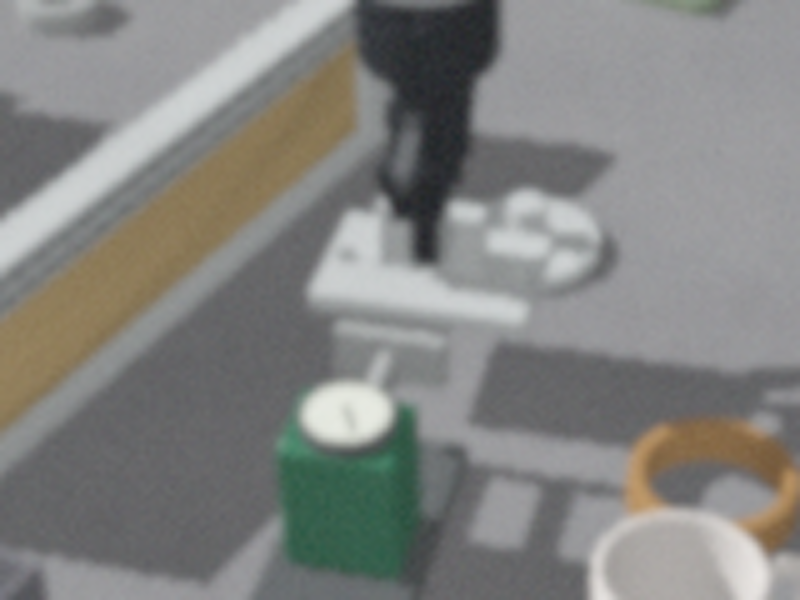

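The cover is level at (420,280), just in front of the bar at (390,340). Now close in and measure the force.

```bash
cat > fa.py <<'E'
from h import *
d=np.array([np.cos(np.radians(16.6)),np.sin(np.radians(16.6)),0]); F=[];P=[]
for k in range(8):
    env.read_camera("top"); o=env.get_obs(); F.append(o["wrist_force"]); P.append(o["position"])
F=np.array(F); P=np.mean(P,0); print("F.d",(F@d).mean().round(2),"sd",(F@d).std().round(2),"F",F.mean(0).round(2),"pos",P.round(4),"gap/mm TCP->face",(1e3*((np.array([.624,.158,0])-P)@d)).round(1))
E
python3 -m creep '[{"x":0,"y":0.05,"z":0.01,"ax":0.002,"ay":0,"az":0,"hand":0},{"x":0,"y":0.1,"z":0.026,"ax":0.002,"ay":0,"az":0,"hand":0},{"x":0,"y":0.15,"z":0.026,"ax":0.002,"ay":0,"az":0,"hand":0},{"x":0,"y":0.15,"z":0.026,"ax":0.002,"ay":0,"az":0,"hand":0}]' >/dev/null; python3 fa.py
python3 -m creep '[{"x":0,"y":0.03,"z":0,"ax":0,"ay":0,"az":0,"hand":0},{"x":0,"y":0.06,"z":0,"ax":0,"ay":0,"az":0,"hand":0},{"x":0,"y":0.08,"z":0,"ax":0,"ay":0,"az":0,"hand":0},{"x":0,"y":0.08,"z":0,"ax":0,"ay":0,"az":0,"hand":0}]' >/dev/null; python3 fa.py; python3 st.py
```

```text
F.d 0.0 sd 0.53 F [ 0.02 -0.08 -3.26] pos [0.5793 0.1438 0.0842] gap/mm TCP->face 46.9
F.d -2.88 sd 0.43 F [-2.67 -1.13 -2.3 ] pos [0.5903 0.1471 0.0841] gap/mm TCP->face 35.4
t 11.55 pos [0.5905 0.1472 0.0841] yaw -73.47 tilt [-0.0009 -0.0002] w 0.155 F [-3.09 -1.22 -3.07] q6 -0.06
```

Force gives 4.8 mm of travel and geometry gives 4.6 mm, so they agree. Push 2.8 mm more.

```bash
python3 -m creep '[{"x":0,"y":0.019,"z":0,"ax":0,"ay":0,"az":0,"hand":0},{"x":0,"y":0.019,"z":0,"ax":0,"ay":0,"az":0,"hand":0},{"x":0,"y":0.019,"z":0,"ax":0,"ay":0,"az":0,"hand":0},{"x":0,"y":0.019,"z":0,"ax":0,"ay":0,"az":0,"hand":0},{"x":0,"y":0.019,"z":0,"ax":0,"ay":0,"az":0,"hand":0}]' >/dev/null; python3 fa.py
```

```text
F.d -5.24 sd 0.34 F [-4.96 -1.69 -2.9 ] pos [0.5933 0.148  0.0841] gap/mm TCP->face 32.3
```

```bash
{ python3 -m creep '[{"x":0,"y":-0.1,"z":0,"ax":0,"ay":0,"az":0,"hand":0},{"x":0,"y":-0.3,"z":0,"ax":0,"ay":0,"az":0,"hand":0},{"x":0,"y":-0.45,"z":0,"ax":0,"ay":0,"az":0,"hand":0},{"x":0,"y":-0.45,"z":0,"ax":0,"ay":0,"az":0,"hand":0}]'
python3 -m creep '[{"x":0,"y":0,"z":0,"ax":-0.04,"ay":0,"az":0,"hand":0},{"x":0,"y":0,"z":0,"ax":-0.085,"ay":0,"az":0,"hand":0},{"x":0,"y":0,"z":0,"ax":-0.13,"ay":0,"az":0,"hand":0},{"x":0,"y":0,"z":0,"ax":-0.17,"ay":0,"az":0,"hand":0},{"x":0,"y":0,"z":0,"ax":-0.21,"ay":0,"az":0,"hand":0}]'
python3 -m creep '[{"x":0,"y":0,"z":0,"ax":-0.045,"ay":0,"az":0,"hand":0},{"x":0,"y":0,"z":0,"ax":-0.09,"ay":0,"az":0,"hand":0},{"x":0,"y":0,"z":0,"ax":-0.13,"ay":0,"az":0,"hand":0},{"x":0,"y":0,"z":0,"ax":-0.17,"ay":0,"az":0,"hand":0},{"x":0,"y":0,"z":0,"ax":-0.21,"ay":0,"az":0,"hand":0}]'; } >/dev/null; python3 st.py .538 .132 .084 16.6
```

```text
t 13.85 pos [0.5319 0.1297 0.0851] yaw 2.42 tilt [0.0062 0.0017] w 0.151 F [-0.08 -1.14 -2.36] q6 -1.4
shares xyz [0.008 0.014 0.041] ax -0.0788
```

```bash
{ python3 -m creep '[{"x":0,"y":0.014,"z":0.04,"ax":-0.04,"ay":0,"az":0,"hand":0},{"x":0,"y":0.014,"z":0.04,"ax":-0.079,"ay":0,"az":0,"hand":0},{"x":0,"y":0.014,"z":0.04,"ax":-0.079,"ay":0,"az":0,"hand":0},{"x":0,"y":0.014,"z":0.04,"ax":-0.079,"ay":0,"az":0,"hand":0}]'; } >/dev/null; python3 fa.py;  python3 st.py .555 .1374 .084 16.6
```

```text
F.d -0.06 sd 0.25 F [-0.08  0.06 -3.28] pos [0.5352 0.1313 0.0844] gap/mm TCP->face 92.7
t 14.65 pos [0.5349 0.1312 0.0843] yaw 16.33 tilt [0.0003 0.0002] w 0.153 F [-0.08 -0.47 -4.44] q6 -1.64
shares xyz [0.002 0.002 0.14 ] ax -0.0015
```

```bash
{ python3 -m creep '[{"x":0,"y":0.002,"z":0.1,"ax":-0.0015,"ay":0,"az":0,"hand":0},{"x":0,"y":0.002,"z":0.17,"ax":-0.0015,"ay":0,"az":0,"hand":0},{"x":0,"y":0.002,"z":0.21,"ax":-0.0015,"ay":0,"az":0,"hand":0},{"x":0,"y":0.002,"z":0.235,"ax":-0.0015,"ay":0,"az":0,"hand":0},{"x":0,"y":0.002,"z":0.235,"ax":-0.0015,"ay":0,"az":0,"hand":0}]'; } >/dev/null; python3 fa.py;  python3 st.py
```

```text
F.d -1.73 sd 0.6 F [-1.61 -0.64 -3.65] pos [0.5679 0.1412 0.0841] gap/mm TCP->face 58.6
t 15.55 pos [0.568  0.1413 0.0841] yaw 16.62 tilt [-0.001  -0.0002] w 0.156 F [-2.12 -0.82 -4.47] q6 -1.64
```

```bash
{ python3 -m creep '[{"x":0,"y":0,"z":0.015,"ax":0,"ay":0,"az":0,"hand":0},{"x":0,"y":0,"z":0.031,"ax":0,"ay":0,"az":0,"hand":0},{"x":0,"y":0,"z":0.031,"ax":0,"ay":0,"az":0,"hand":0},{"x":0,"y":0,"z":0.031,"ax":0,"ay":0,"az":0,"hand":0},{"x":0,"y":0,"z":0.031,"ax":0,"ay":0,"az":0,"hand":0}]'; } >/dev/null; python3 fa.py;  python3 st.py
python3 - <<'E'
from h import *
im=env.read_camera("scene")
g=w2px("scene",[.6,.15,.08])[0].astype(int)
c=im[g[1]-60:g[1]+60,g[0]-80:g[0]+80]; cv2.imwrite("pics/sc2.png",cv2.resize(c,None,fx=5,fy=5,interpolation=cv2.INTER_CUBIC))
E
```

```text
F.d -4.21 sd 0.36 F [-3.93 -1.53 -4.01] pos [0.5727 0.1427 0.0841] gap/mm TCP->face 53.6
t 16.45 pos [0.5728 0.1427 0.0841] yaw 16.62 tilt [-0.0006 -0.0001] w 0.155 F [-3.87 -1.77 -4.47] q6 -1.64
```

View pics/sc2.png

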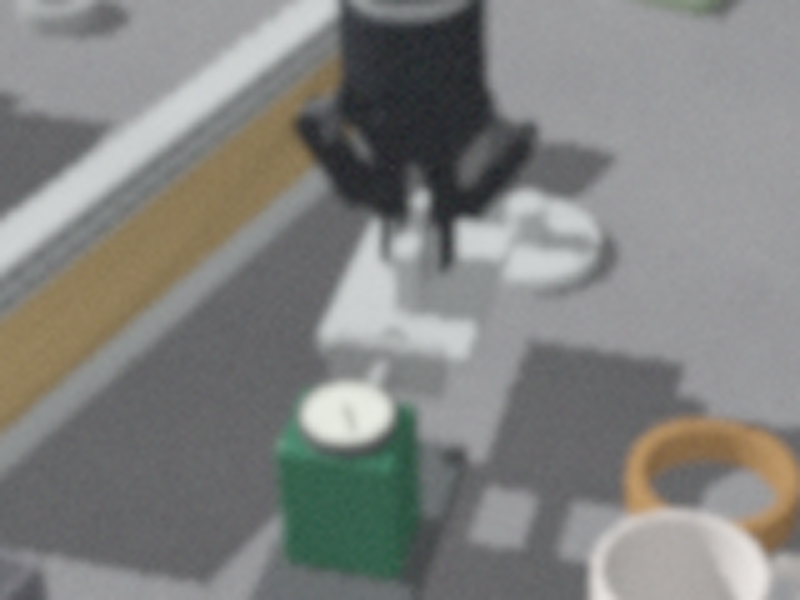

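Press two is done: 7.0 mm by force and 7.9 mm by geometry, with the cover end square on the bar at (400,350). Now back off, raise well above the fence and carry it across.

```bash
{ python3 -m creep '[{"x":0,"y":0,"z":-0.1,"ax":0,"ay":0,"az":0,"hand":0},{"x":0,"y":0,"z":-0.3,"ax":0,"ay":0,"az":0,"hand":0},{"x":0,"y":0,"z":-0.4,"ax":0,"ay":0,"az":0,"hand":0},{"x":0,"y":0,"z":-0.4,"ax":0,"ay":0,"az":0,"hand":0}]'
python3 -m creep '[{"x":-0.25,"y":0,"z":0,"ax":0,"ay":0,"az":0,"hand":0},{"x":-0.5,"y":0,"z":0,"ax":0,"ay":0,"az":0,"hand":0},{"x":-0.75,"y":0,"z":0,"ax":0,"ay":0,"az":0,"hand":0},{"x":-0.9,"y":0,"z":0,"ax":0,"ay":0,"az":0,"hand":0},{"x":-0.9,"y":0,"z":0,"ax":0,"ay":0,"az":0,"hand":0}]'; } >/dev/null;  python3 st.py .534 -.309 .22 16.9
```

```text
t 17.4 pos [0.5201 0.1267 0.224 ] yaw 16.63 tilt [0.0137 0.0033] w 0.157 F [ 1.05 -0.47 -3.3 ] q6 -1.64
shares xyz [ 0.018 -2.81  -0.743] ax -0.0015
```

```bash
{ python3 -m creep '[{"x":0,"y":-0.25,"z":-0.06,"ax":0,"ay":0,"az":0,"hand":0},{"x":0,"y":-0.5,"z":-0.12,"ax":0,"ay":0,"az":0,"hand":0},{"x":0,"y":-0.75,"z":-0.2,"ax":0,"ay":0,"az":0,"hand":0},{"x":0,"y":-1,"z":-0.26,"ax":0,"ay":0,"az":0,"hand":0}]'
python3 -m creep '[{"x":0,"y":-0.25,"z":-0.06,"ax":0,"ay":0,"az":0,"hand":0},{"x":0,"y":-0.5,"z":-0.12,"ax":0,"ay":0,"az":0,"hand":0},{"x":0,"y":-0.75,"z":-0.2,"ax":0,"ay":0,"az":0,"hand":0},{"x":0,"y":-1,"z":-0.26,"ax":0,"ay":0,"az":0,"hand":0}]'
python3 -m creep '[{"x":0,"y":-0.25,"z":-0.06,"ax":0,"ay":0,"az":0,"hand":0},{"x":0,"y":-0.5,"z":-0.12,"ax":0,"ay":0,"az":0,"hand":0},{"x":0,"y":-0.7,"z":-0.18,"ax":0,"ay":0,"az":0,"hand":0},{"x":0,"y":-0.8,"z":-0.22,"ax":0,"ay":0,"az":0,"hand":0},{"x":0,"y":-0.8,"z":-0.22,"ax":0,"ay":0,"az":0,"hand":0}]'; } >/dev/null;  python3 st.py .5336 -.3089 .19 16.9
```

```text
t 18.7 pos [ 0.5294 -0.3106  0.2176] yaw 16.47 tilt [-0.0007  0.0003] w 0.152 F [-0.58  1.05 -3.35] q6 -2.41
shares xyz [0.184 0.003 0.03 ] ax -0.0024
```

```bash
{ python3 -m creep '[{"x":0.15,"y":0.003,"z":0.03,"ax":-0.0024,"ay":0,"az":0,"hand":0},{"x":0.35,"y":0.003,"z":0.03,"ax":-0.0024,"ay":0,"az":0,"hand":0},{"x":0.5,"y":0.003,"z":0.03,"ax":-0.0024,"ay":0,"az":0,"hand":0},{"x":0.5,"y":0.003,"z":0.03,"ax":-0.0024,"ay":0,"az":0,"hand":0},{"x":0.5,"y":0.003,"z":0.03,"ax":-0.0024,"ay":0,"az":0,"hand":0}]'; } >/dev/null;  python3 st.py .5336 -.3089 .117 16.9; python3 snap.py fin
python3 - <<'E'
from h import *
import pickle
i,o=pickle.load(open("pics/fin.pkl","rb")); im=cv2.imread("pics/fin_n.png")
r=rot(o["tool_rot"]); q=o["position"]; pts=[q+r.apply([.0071,0,.0007+s*.048]) for s in(-1,1)]
uv=w2px(0,pts,i); print("pred holes top",uv)
pin=w2px(0,[[.4888,-.3229,.09],[.5792,-.2945,.09]],i); print("pins",pin)
u,v=uv[0].astype(int); x0,y0=u-35,v-35; c=cv2.resize(im[y0:y0+70,x0:x0+70],None,fx=8,fy=8,interpolation=cv2.INTER_CUBIC); print(x0,y0)
cv2.imwrite("pics/hole.png",cv2.convertScaleAbs(c,alpha=1.4))
E
```

```text
t 19.2 pos [ 0.534  -0.306   0.1443] yaw 17.11 tilt [0.     0.0006] w 0.154 F [ 0.04  0.12 -2.39] q6 -2.41
shares xyz [ 0.182 -0.018 -0.008] ax 0.0012
19.2 [ 0.534  -0.306   0.1443] yaw 17.111881496163935 0.1540734784365825 [ 0.04  0.12 -2.39]
pred holes top [[257.6360442  147.55678568]
 [257.44066896 295.49182773]]
pins [[253.31008982 138.44102039]
 [254.3060474  255.45584632]]
222 112
```

View pics/hole.png

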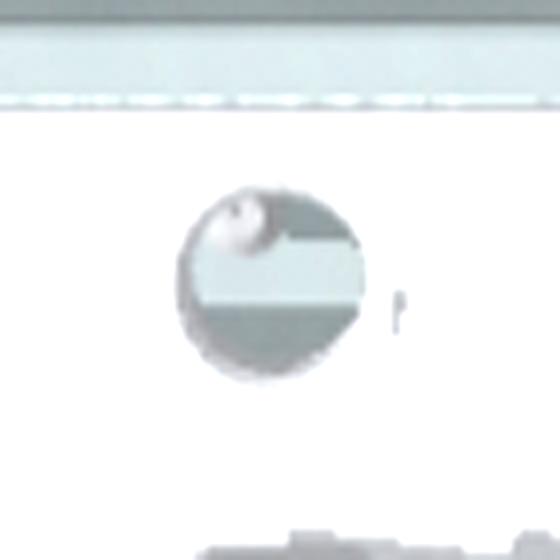

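Run:
```python
from h import *
import pickle
np.set_printoptions(precision=4,suppress=True)
i,o=pickle.load(open("pics/fin.pkl","rb")); r=rot(o["tool_rot"])
H=px2w(0,[(255.9,147.3)],o["position"][2]-.0071,i)[0]; Pn=px2w(0,[(251.3,138.8)],.09,i)[0]
print(H,Pn,"in tool axes mm: pin-hole",1e3*r.inv().apply(Pn-H),"hole rel TCP",1e3*r.inv().apply(H-o["position"]), "pred pin", 1e3*(Pn-[.4888,-.3229,.09]), i[1])
```

```text
[ 0.4889 -0.3208  0.1372] [ 0.4895 -0.3242  0.09  ] in tool axes mm: pin-hole [47.1972 -3.4289 -0.4871] hole rel TCP [  7.0894  -0.968  -47.4439] pred pin [ 0.6773 -1.3222  0.    ] [ 0.4717 -0.326   0.2867]
```

```bash
{ python3 -m creep '[{"x":0.03,"y":-0.02,"z":-0.005,"ax":0.001,"ay":0,"az":0,"hand":0},{"x":0.07,"y":-0.02,"z":-0.005,"ax":0.001,"ay":0,"az":0,"hand":0},{"x":0.1,"y":-0.02,"z":-0.005,"ax":0.001,"ay":0,"az":0,"hand":0},{"x":0.1,"y":-0.02,"z":-0.005,"ax":0.001,"ay":0,"az":0,"hand":0},{"x":0.1,"y":-0.02,"z":-0.005,"ax":0.001,"ay":0,"az":0,"hand":0}]'; } >/dev/null; python3 fa.py; python3 st.py .5336 -.3089 .117 16.9; python3 snap.py fin2
python3 - <<'E'
from h import *
im=cv2.imread("pics/fin2_n.png"); x0,y0=231,123
c=cv2.resize(im[y0:y0+50,x0:x0+50],None,fx=8,fy=8,interpolation=cv2.INTER_CUBIC)
# also full view of the far hole region
d=cv2.resize(im[250:350,206:306],(400,400),interpolation=cv2.INTER_CUBIC)
cv2.imwrite("pics/hole2.png",np.hstack([c,d]))
E
```

```text
F.d -0.14 sd 0.44 F [-0.16  0.04 -3.23] pos [ 0.5338 -0.31    0.1294] gap/mm TCP->face 220.2
t 20.15 pos [ 0.5337 -0.31    0.1294] yaw 16.87 tilt [0.0001 0.    ] w 0.156 F [-0.55  0.78 -2.97] q6 -2.41
shares xyz [0.082 0.007 0.001] ax -0.0001
20.15 [ 0.5337 -0.31    0.1294] yaw 16.874530420424854 0.15595208620263293 [-0.55  0.78 -2.97]
```

View pics/hole2.png

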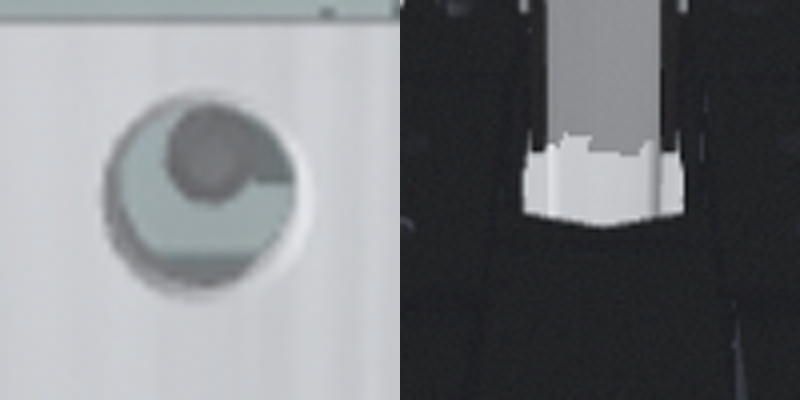

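Run:
```python
from h import *
import pickle
np.set_printoptions(precision=4,suppress=True)
i,o=pickle.load(open("pics/fin2.pkl","rb")); r=rot(o["tool_rot"])
H=px2w(0,[(256.75-.4,147.4)],o["position"][2]-.0071,i)[0]; Pn=px2w(0,[(257.25-.4,143.1)],.09,i)[0]
print("pin-hole tool mm",1e3*r.inv().apply(Pn-H),"hole rel TCP",1e3*r.inv().apply(H-o["position"]), Pn)
z=o["position"][2]-.0071
print("hole dia mm",205/8/267.42*(i[1][2]-z)*1e3,"pin dia",86/8/267.42*(i[1][2]-.09)*1e3)
```

```text
pin-hole tool mm [32.2717  0.3329  0.9994] hole rel TCP [  7.0933  -0.7277 -47.3787] [ 0.4894 -0.3238  0.09  ]
hole dia mm 14.327053633081132 pin dia 7.307656320432708
```

```bash
{ python3 -m creep '[{"x":0.03,"y":0.004,"z":0.005,"ax":0,"ay":0,"az":0,"hand":0},{"x":0.06,"y":0.004,"z":0.005,"ax":0,"ay":0,"az":0,"hand":0},{"x":0.08,"y":0.004,"z":0.005,"ax":0,"ay":0,"az":0,"hand":0},{"x":0.08,"y":0.004,"z":0.005,"ax":0,"ay":0,"az":0,"hand":0},{"x":0.08,"y":0.004,"z":0.005,"ax":0,"ay":0,"az":0,"hand":0}]'; } >/dev/null; python3 fa.py; python3 st.py .5343 -.3094 .1174 16.9; python3 snap.py fin3
python3 - <<'E'
from h import *
im=env.read_camera("scene"); w=cv2.imread("pics/fin3_n.png")
g=w2px("scene",[.54,-.3,.09])[0].astype(int); print(g)
c=im[g[1]-35:g[1]+35,max(0,g[0]-35):g[0]+35]; c=cv2.resize(c,(400,400),interpolation=cv2.INTER_CUBIC)
d=cv2.resize(w[123:173,231:281],(400,400),interpolation=cv2.INTER_CUBIC)
cv2.imwrite("pics/end.png",np.hstack([d,c]))
E
```

```text
F.d 0.09 sd 0.44 F [ 0.14 -0.15 -3.18] pos [ 0.5343 -0.3093  0.1174] gap/mm TCP->face 219.4
t 21.1 pos [ 0.5343 -0.3092  0.1174] yaw 16.87 tilt [ 0.0002 -0.    ] w 0.153 F [ 0.5  -0.81 -2.94] q6 -2.41
shares xyz [-0.    -0.001 -0.   ] ax -0.0001
21.1 [ 0.5343 -0.3092  0.1174] yaw 16.873934630397336 0.15258971222331208 [ 0.5  -0.81 -2.94]
[149 165]
```

View pics/end.png

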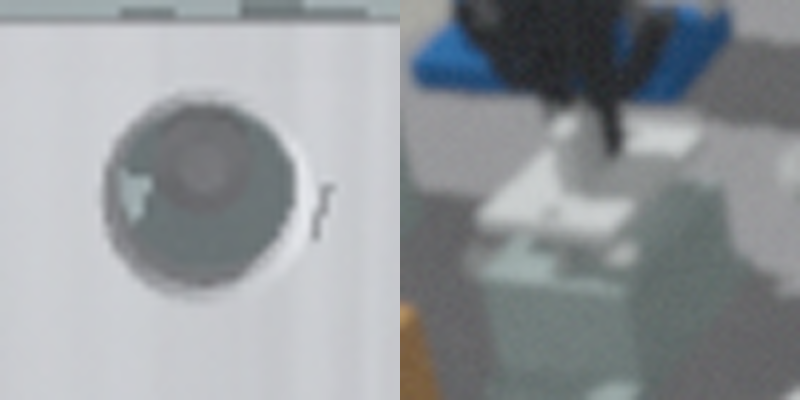

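Run:
```python
from h import *
import pickle
i,o=pickle.load(open("pics/fin3.pkl","rb")); r=rot(o["tool_rot"])
for p in [(256.2,143.4),(256.2,143.0)]:
    H=px2w(0,[(256.35,147.4)],o["position"][2]-.0071,i)[0]; Pn=px2w(0,[p],.09,i)[0]
    print("pin-hole tool mm",(1e3*r.inv().apply(Pn-H)).round(2))
```

```text
pin-hole tool mm [20.29 -0.1  -0.07]
pin-hole tool mm [20.29 -0.1  -0.32]
```

```bash
python3 -c "
from rig import env; print(env.job_done())"; python3 st.py
```

```text
the job is handed in; nothing more can be done
None
the job is handed in; nothing more can be done
```

The job is handed in. The arm is holding the cover level above the housing pins, and it took about 21 s of the 66 s allowed.

| Step | Travel by force (mm) | Travel by geometry (mm) | Target (mm) |
|---|---|---|---|
| Long side pressed on the bar | about 8.7 | about 7.7 | 7.5 |
| Short end pressed on the bar | about 7.0 | about 7.9 | 7.5 |

- **Crossing:** I backed off the gauge and carried the cover over the 120 mm fence with its underside at about 0.20 m. Apart from the two presses on the bar, I saw no forces that suggested contact.
- **Final pose:** the underside is about 10 mm above the pin tips (0.100 m). The tool tilt is practically zero and its yaw is 16.9°. The wrist force shows only the cover's weight, about 3.2 N.
- **Hole alignment:** through the near hole, the wrist camera puts hole and pin within about 0.3 mm of each other.
- **Not checked directly:** the gripper hid the far hole. Its fit follows from the measured housing yaw, where estimates ranged from 16.7 to 17.4°, or at most about 1 mm at that hole.
- **Disagreements:** the force and geometry travel figures differ by about 1 mm. The earlier and closer estimates of the housing position differ by 1 to 2 mm, and I used mainly the closer view.

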